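Hold a fingerboard ready over a violin's neck

TASK

From the two fingerboards lying on battens, pick up the full-size one (the longer), lift it higher than the spool clamps on the violin and carry it over them to the bare neck. Hold it level and lined up just above the neck's glue face, not more than about a centimetre clear, narrow end up to the nut and wide end over the body, and finish still holding it there so that I can sight along it before we glue. The glue face is clean and the clamped seams are setting, so neither the board nor the robot may touch the violin, its clamps or its cradle at any time; leave the shorter board and the other things on the bench where they are.

Things in the scene. Friction and masses are not known exactly. Their poses are not given: they have to be found in the camera images.
- fingerboard: The full-size fingerboard: loose dark ebony strip, 270 mm long, straight sides tapering from 43 to 25 mm wide, underside flat, top crowned (7.5 to 11.5 mm thick in the middle); its long sides are upright faces 5.5 mm tall from the underside. About 80 g, balancing 147 mm from the narrow end. Origin: middle of the underside; x lengthwise from narrow to wide end, y across, z up.
- board_narrow (a point): Middle of the fingerboard's narrow end, on its underside (x = -135 mm in the board's frame).
- board_wide (a point): Middle of the fingerboard's wide end, on its underside (x = +135 mm in the board's frame).
- battens_a: Two fixed wooden battens on which the fingerboard starts, its underside level, 25 mm above the bench, left or right of the violin, narrow end towards the robot. Each is 16 mm wide, 80 mm long, 25 mm tall; they lie across the board at x = -95 and +85 mm from this origin (on the bench), along y. Between them there is free air under the board.
- violin: A violin without strings or fingerboard, face up, fixed in a cradle, scroll towards the robot. Origin: on the bench under the middle of the neck's glue face; x along the neck from scroll to body, z up. The glue face is flat, level, 100 mm above the bench, 130 mm long (x = -65 to 65 mm), 23 mm wide at the nut, 31 mm at the body. The body beyond it is 356 mm long and nowhere higher than the glue face.
- neck_nut_end (a point): Middle of the glue face at its nut end (axes as the violin's): the middle of the board's narrow end comes here when glued. The nut stands just beyond, x = -72 to -66 mm in the violin's frame, 5 mm above the glue face.
- neck_body_end (a point): Middle of the glue face at its body end, 130 mm further along x. Six spool clamps (upright rods with wooden spools 28 mm across and wing nuts) stand along the upper edges of the body, three a side, at x = 85 to 190 mm, 60 to 112 mm left and right in the violin's frame; their tops are at most 143 mm above the bench.
- short_board: Bystander: a half-size fingerboard of the same dark wood and shape, only 215 mm long, 22 to 38 mm wide, on its own pair of battens on the other side of the violin.
- glue_jar: Bystander: amber glass jar, 60 mm across and 85 mm tall. Origin at the middle of its base.
- block_plane: Bystander: small metal block plane, 130 by 42 mm, 56 mm tall. Origin at the middle of its sole.
- chisel: Bystander: wooden-handled chisel lying on the bench, 260 mm long, 29 mm thick; x along it towards the blade.

How it is judged:
By the outcome, as a careful person would: the job done as asked, in the order asked, and still so for the second after the job is handed in, while the arm keeps its last pose, push and grip.
It also fails if it takes over 37 s, if anything falls off the work surface, if the arm or the gripper's body presses on something with over 40 N, if the wrist force passes 120 N, or if a joint passes its speed limit or range.

ROBOT

A 7-joint arm with a two-finger parallel gripper is mounted at the origin on the work surface. World frame = base frame: x ahead of the robot, y to its left, z up, the work surface at z = 0. Lengths are in m, angles in rad, forces in N, time in s.
With the tool pointing down it reaches from about 0.425 to 0.825 m from the base axis. Payload 3.6 kg.
Tool frame: the origin (TCP) lies midway between the tips of the shut fingers; the grasp point (between the pads) lies manip.grip_depth behind it (manip.grip_depth is the distance from the TCP to the grasp point, in m); z points along the fingers, y is the direction in which the jaws open and shut (so a half turn about z gives the same grasp; the last joint's range is limited). The gripper opens to 93 mm and grips with 3 to 60 N. Pads are 15 mm wide; open, the fingers measure 128 mm over their backs; the gripper's body (75 mm by 188 mm) begins 65 mm behind the grasp point.
Start: joints at [1.127, 0.615, -0.013, 1.423, 0.008, 1.103, -0.04], TCP at [0.264, -0.594, 0.181] pointing down, gripper open.
Joint ranges: [-3.12, 3.12], [-0.3, 2.06], [-1.34, 1.32], [0.26, 2.42], [-1.36, 4.5], [0.01, 1.98], [-2.84, 2.84]. Speed limits (rad/s): [2.79, 2.79, 3.14, 3.14, 3.14, 3.14, 3.14].

INTERFACE

Orientations are given as a rotation vector (axis times angle).
In Python, from station import readout, snapshot, manip, finder gives the robot as it stands. The module is installed in compiled form; this text tells all that it offers.
- The arm moves only by the tool drive_tool, never from a script. Its argument "increments" is a list of rows, each an object of numbers: "dx", "dy", "dz": the shift along the world's x, y, z in m; "ax", "ay", "az": the turn, a rotation vector about the world's x, y, z in rad; "jaw": the finger opening in m, from 0 to 0.093. In form: [{"dx": .., "dy": .., "dz": .., "ax": .., "ay": .., "az": .., "jaw": ..}, ...]. A call has 1 to 12 rows; each row shifts and turns the commanded pose from where the row before left it; what a row does not reach is not made up. A row lasts 1/12 s, in which the tool goes at most 41.7 mm and 7.16 degrees, less where a joint would pass 70% of its speed; a pose out of reach is approached as far as the arm can. A call is refused whole if a number of a shift passes 0.0417 or a number of a turn 0.125, either way. A call with a gripper value outside its range is refused whole. The fingers move at their own pace and stop on an object; "grip_force" is the grip in N (left out, the last holds). Time passes only in rows, so rows that do not move let the fingers close. It gives the time, the measured TCP pose, the force and the opening at its end, in the units of the state.
- readout.observe(): the state, without advancing time (a new reading comes with each control period).
- snapshot(name): name is "side" or "top"; returns a dict with "color" (420x560x3 uint8, blue, green, red), "fx", "fy", "cx", "cy" (pixels), "k1" (the pictures are not rectified: a ray, as slopes to the right and down, at radius r is drawn at 1 + k1 r^2 times it, then the intrinsics apply), "position" and "rotation" of the camera in the world. Camera axes: x right, y down, z forward; pixel columns grow to the right and rows downward; lengths in m; the calibration is good to about 2 mm. A picture is of the moment at which its call begins. There is no depth.
- manip.close_job(): hands the job in, once; it reports no verdict.
Trained networks look in a picture, given as the dict that the camera call returned (one of the last four; its "shot" number tells which), for a name from the list of things; names that differ only in an ending like _2 or _b are one class to them, and where a whole thing is asked for, a point or a joint stands for the part that bears it (a point fixed in the world has none). Each returns a list of dicts, best first, with "confidence" (0 to 1); they miss things now and then, are a little off and sometimes report something else, mostly with a low value. They report only what shows in the picture. A call takes as long as a camera call.
- finder.outline_of(label, picture): "region" (420x560 bool, what is visible of it).
- finder.pinpoint(label, picture): "position" ([x, y, z] in m, in world coordinates, good to about 4 mm: a listed point, or the origin of a listed thing).
The state is a dict: "t": time; "q": joint angles; "dq": joint speeds; "effort": joint torques, N m; "position": TCP position; "tcp_rot": TCP orientation; "force": force on the tool from outside, world axes, zero at the start; "wrist_torque": the same for the moment, N m; "finger_gap": finger opening in m.
Only numpy, scipy, OpenCV 4.12 (cv2) and the standard library are available. Lean on these libraries where they do the work, as an engineer would, in place of code of your own. Each camera call takes 0.05 s, during which the arm holds its last target. There are 200 camera calls.

## Working session

There is one attempt and no reset: what is moved stays moved. The work goes in short steps, Python scripts to look and compute and a tool call to move; the robot and the scene stay as the last step left them, time stands still between calls to the robot, and variables do not carry over. Pictures are saved under pics/ and viewed, about 8 in all and at most 12, crops included, and the job is handed in when it is done.

Besides the shell and the picture viewer there is one more tool, called as name(argument=value, ...), one argument or row to a line, values as JSON. drive_tool: Moves the arm, as the interface text tells. Its arguments: {"type":"object","properties":{"increments":{"type":"array"},"grip_force":{"type":"number"}},"required":["increments"]}

```bash
mkdir -p pics
python3 - <<'E'
from station import readout, snapshot, manip, finder
import cv2,numpy as np
np.set_printoptions(precision=4,suppress=True)
s=readout.observe();print({k:np.round(v,4) for k,v in s.items()},manip.grip_depth)
for n in("top","side"):
    p=snapshot(n);cv2.imwrite(f"pics/{n}0.png",p["color"])
    print(n,p["fx"],p["cx"],p["cy"],p["k1"],p["position"]);print(np.array(p["rotation"]))
    for l in("fingerboard","board_narrow","board_wide","neck_nut_end","neck_body_end","violin","short_board","battens_a","glue_jar","block_plane","chisel"):
        r=finder.pinpoint(l,p);print(l,[(np.round(d["position"],4),round(d["confidence"],2)) for d in r[:2]])
E
```

```text
{'t': np.float64(0.0), 'q': array([ 1.1265,  0.6159, -0.0126,  1.4249,  0.0081,  1.1034, -0.0404]), 'dq': array([-0.0005, -0.0007,  0.0003, -0.0001, -0.001 , -0.0017, -0.0017]), 'effort': array([ -0.0004, -45.893 ,   0.2091, -16.5745,  -0.061 ,   0.0206,
         0.0003]), 'position': array([ 0.2634, -0.5933,  0.1801]), 'tcp_rot': array([-3.0708, -0.6511,  0.0009]), 'force': array([-0.0775,  0.0264, -1.1238]), 'wrist_torque': array([-0.0168,  0.0315, -0.0396]), 'finger_gap': np.float64(0.093)} 0.0188
top 418.74636696754015 279.34780462141157 206.74748241339597 -0.043419220137868496 [0.4057 0.0438 1.301 ]
[-2.182   2.1638 -0.1068]
fingerboard [(array([0.5245, 0.3228, 0.0216]), 0.96)]
board_narrow [(array([0.3857, 0.3394, 0.0271]), 0.63)]
board_wide [(array([0.6542, 0.3103, 0.0242]), 0.92)]
neck_nut_end [(array([ 0.4776, -0.027 ,  0.0984]), 0.74)]
neck_body_end [(array([ 0.609 , -0.0215,  0.1025]), 0.92)]
violin [(array([ 0.5423, -0.0185,  0.0012]), 0.9), (array([0.5818, 0.4559, 0.0063]), 0.66)]
short_board [(array([ 0.4681, -0.279 ,  0.0226]), 0.96), (array([0.6554, 0.3089, 0.026 ]), 
[... 339 characters left out ...]
 2.4924 -1.1658]
fingerboard [(array([0.5199, 0.3209, 0.0279]), 0.58), (array([0.6579, 0.3143, 0.0282]), 0.24)]
board_narrow [(array([0.3854, 0.3417, 0.0223]), 0.79)]
board_wide [(array([0.6568, 0.3129, 0.0253]), 0.65)]
neck_nut_end [(array([ 0.4781, -0.025 ,  0.0996]), 0.97)]
neck_body_end [(array([ 0.6018, -0.0203,  0.102 ]), 0.83)]
violin [(array([ 0.5812,  0.4532, -0.0011]), 0.41), (array([0.7299, 0.293 , 0.0026]), 0.3)]
short_board [(array([ 0.4689, -0.2769,  0.0253]), 0.64)]
battens_a [(array([0.3888, 0.3398, 0.0274]), 0.64)]
glue_jar [(array([ 0.7257, -0.2923,  0.0015]), 0.96)]
block_plane [(array([ 0.7284,  0.2929, -0.001 ]), 0.65)]
chisel [(array([ 0.5827,  0.4563, -0.0025]), 0.62)]
```

View pictures.

View pics/top0.png

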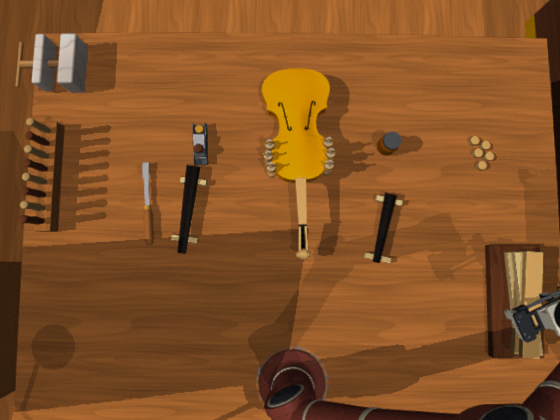

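View pics/side0.png

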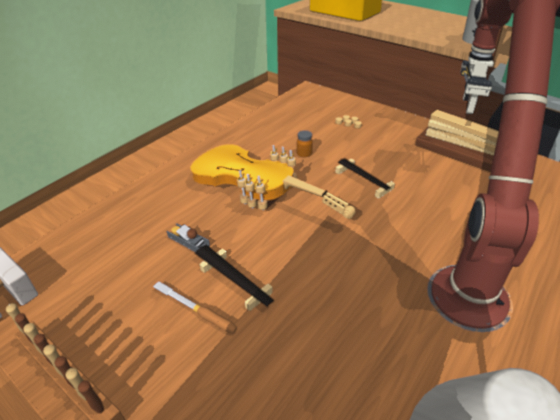

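Top view: the full-size board is on the left at about (190,210), close to the plane at (200,145). The short board is on the right at (384,228), the neck runs from (303,250) to (301,180), and the clamps stand at x≈270 and x≈330. The side view agrees. I'll refine the poses from the masks next.

```bash
cat > h.py <<'E'
import cv2,numpy as np
from scipy.spatial.transform import Rotation as R
def cam(p):
    r=np.array(p["rotation"]);M=r if r.shape==(3,3) else R.from_rotvec(r).as_matrix()
    K=np.array([[p["fx"],0,p["cx"]],[0,p["fy"],p["cy"]],[0,0,1.]]);return K,np.array([p["k1"],0,0,0.]),M,np.array(p["position"])
def toplane(p,uv,z):
    K,D,M,c=cam(p);n=cv2.undistortPoints(np.float64(uv).reshape(-1,1,2),K,D)[:,0]
    d=np.c_[n,np.ones(len(n))]@M.T;return c+d*((z-c[2])/d[:,2])[:,None]
def proj(p,X):
    K,D,M,c=cam(p);return cv2.projectPoints(np.float64(X).reshape(-1,1,3),cv2.Rodrigues(M.T)[0],-M.T@c,K,D)[0][:,0]
def axis(P):
    (c,_,_)=cv2.minAreaRect(np.float32(P[:,:2]*1000))
    m=P[:,:2].mean(0);w,v=np.linalg.eigh(np.cov((P[:,:2]-m).T));a=v[:,1]*np.sign(v[0,1])
    t=(P[:,:2]-m)@a;lo,hi=m+a*t.min(),m+a*t.max()
    return dict(rect=np.round(np.array(c)/1000,4),mean=m.round(4),yaw=round(np.arctan2(a[1],a[0]),4),L=round(np.ptp(t),4),lo=lo.round(4),hi=hi.round(4))
E
python3 - <<'E'
from h import *
from station import snapshot,finder
for n in("top","side"):
    p=snapshot(n)
    for l,z in(("fingerboard",.031),("short_board",.031),("block_plane",.03),("neck_nut_end",.1)):
        for d in finder.outline_of(l,p)[:1]:
            v,u=np.nonzero(d["region"]);print(n,l,round(d["confidence"],2),len(u),axis(toplane(p,np.c_[u,v],z)))
    print(proj(p,[[.478,-.026,.1],[.606,-.021,.1]]).round(1))
    if n=="top":
        c=p["color"][60:270,230:370];cv2.imwrite("pics/neck.png",cv2.resize(c,None,fx=2.85,fy=2.85,interpolation=cv2.INTER_CUBIC))
        hsv=cv2.cvtColor(p["color"],cv2.COLOR_BGR2HSV);print(hsv[200,285:318].tolist())
E
```

```text
top fingerboard 0.62 1040 {'rect': array([0.5223, 0.3198]), 'mean': array([0.5324, 0.3215]), 'yaw': np.float64(-0.1147), 'L': np.float64(0.2753), 'lo': array([0.3859, 0.3384]), 'hi': array([0.6594, 0.3069])}
top short_board 0.83 702 {'rect': array([ 0.4689, -0.274 ]), 'mean': array([ 0.4761, -0.2766]), 'yaw': np.float64(-0.2228), 'L': np.float64(0.216), 'lo': array([ 0.3634, -0.251 ]), 'hi': array([ 0.5741, -0.2988])}
top block_plane 0.93 575 {'rect': array([0.7207, 0.2902]), 'mean': array([0.719 , 0.2902]), 'yaw': np.float64(0.0673), 'L': np.float64(0.1259), 'lo': array([0.6579, 0.2861]), 'hi': array([0.7835, 0.2946])}
top neck_nut_end 0.58 7343 {'rect': array([ 0.6561, -0.0167]), 'mean': array([ 0.7345, -0.0101]), 'yaw': np.float64(0.054), 'L': np.float64(0.5679), 'lo': array([ 0.3725, -0.0297]), 'hi': array([9.396e-01, 9.000e-04])}
[[302.9 222.1]
 [301.3 178. ]]
[[13, 182, 150], [13, 187, 149], [14, 182, 150], [13, 182, 147], [13, 182, 132], [13, 179, 131], [13, 180, 132], [13, 178, 132], [13, 178, 132], [13, 184, 133], [13, 187, 132], [15, 164, 151], [18, 143, 204], [17, 137, 210
[... 482 characters left out ...]
, 'hi': array([0.6627, 0.3082])}
side short_board 0.66 386 {'rect': array([ 0.4736, -0.2754]), 'mean': array([ 0.4746, -0.2767]), 'yaw': np.float64(-0.2571), 'L': np.float64(0.2183), 'lo': array([ 0.3677, -0.2486]), 'hi': array([ 0.5788, -0.3041])}
side block_plane 0.91 622 {'rect': array([0.7195, 0.2979]), 'mean': array([0.7203, 0.2993]), 'yaw': np.float64(-0.0031), 'L': np.float64(0.1295), 'lo': array([0.6549, 0.2995]), 'hi': array([0.7845, 0.2991])}
side neck_nut_end 0.59 4717 {'rect': array([ 0.6365, -0.0008]), 'mean': array([0.6916, 0.0258]), 'yaw': np.float64(0.1057), 'L': np.float64(0.5564), 'lo': array([ 0.3601, -0.0093]), 'hi': array([0.9133, 0.0494])}
[[322.6 192.5]
 [286.6 177.9]]
```

View pics/neck.png

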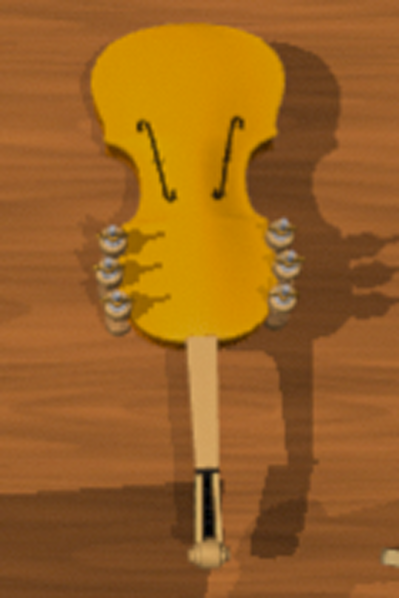

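The nut is the black bar at crop (207,470) and the glue face runs up to (201,337). The clamps stay well off the axis. I'll measure the neck axis from the pale face and move the arm across, up high, at the same time.

Run:
```python
from h import *
from station import snapshot,finder
for n,(v0,v1,u0,u1) in dict(top=(170,228,290,316),side=(168,200,278,335)).items():
    acc=[]
    p=snapshot(n);hsv=cv2.cvtColor(p["color"],cv2.COLOR_BGR2HSV)
    m=cv2.inRange(hsv,(14,90,188),(20,155,255));k=np.zeros_like(m);k[v0:v1,u0:u1]=m[v0:v1,u0:u1]
    _,lab,st,_=cv2.connectedComponentsWithStats(k);i=1+st[1:,4].argmax();v,u=np.nonzero(lab==i)
    print(n,st[i],axis(toplane(p,np.c_[u,v],.1)))
    for l in("neck_nut_end","neck_body_end","board_narrow","board_wide","fingerboard","violin"):
        print(l,[np.round(d["position"],4) for d in finder.pinpoint(l,p)[:1]])
    if n=="top": # clamps: bright tops
        for z in(.14,):print(toplane(p,[[230+117/2.85,60+299/2.85],[230+283/2.85,60+296/2.85]],z).round(3))
```

```text
top [296 178  11  46 412] {'rect': array([ 0.5408, -0.0205]), 'mean': array([ 0.5433, -0.0211]), 'yaw': np.float64(0.0519), 'L': np.float64(0.1315), 'lo': array([ 0.4751, -0.0246]), 'hi': array([ 0.6065, -0.0178])}
neck_nut_end []
neck_body_end [array([ 0.6081, -0.0204,  0.1018])]
board_narrow [array([0.3867, 0.34  , 0.0277])]
board_wide [array([0.6559, 0.31  , 0.0277])]
fingerboard [array([0.5234, 0.3235, 0.0269])]
violin [array([ 0.5433, -0.0219, -0.0006])]
[[ 0.636  0.066  0.14 ]
 [ 0.64  -0.098  0.14 ]]
side [283 176  42  19 306] {'rect': array([ 0.5444, -0.0232]), 'mean': array([ 0.5452, -0.023 ]), 'yaw': np.float64(0.09), 'L': np.float64(0.1315), 'lo': array([ 0.4789, -0.029 ]), 'hi': array([ 0.6098, -0.0172])}
neck_nut_end [array([ 0.4801, -0.0241,  0.1002])]
neck_body_end [array([ 0.5997, -0.0203,  0.1043])]
board_narrow [array([0.3887, 0.3395, 0.0224])]
board_wide [array([0.6557, 0.3122, 0.0278])]
fingerboard [array([0.5225, 0.3237, 0.0287])]
violin []
```

drive_tool(
  increments=[
    {"dz":0.04,"dx":0.01},
    {"dz":0.04,"dx":0.02},
    {"dz":0.04,"dx":0.03},
    {"dx":0.04,"dy":0.01},
    {"dx":0.04,"dy":0.04,"az":-0.04},
    {"dx":0.04,"dy":0.04,"az":-0.05},
    {"dx":0.03,"dy":0.04,"az":-0.05},
    {"dx":0.03,"dy":0.04,"az":-0.05},
    {"dx":0.02,"dy":0.04,"az":-0.05},
    {"dx":0.01,"dy":0.04,"az":-0.05},
    {"dy":0.04,"az":-0.05},
    {"dy":0.04,"az":-0.05},
  ],
)

```text
invalid input at $.increments[0]: expected keys dx, dy, dz, ax, ay, az, jaw
```

drive_tool(
  increments=[
    {"dx":0.01,"dy":0,"dz":0.04,"ax":0,"ay":0,"az":0,"jaw":0.093},
    {"dx":0.02,"dy":0,"dz":0.035,"ax":0,"ay":0,"az":0,"jaw":0.093},
    {"dx":0.03,"dy":0,"dz":0.025,"ax":0,"ay":0,"az":0,"jaw":0.093},
    {"dx":0.03,"dy":0.02,"dz":0.01,"ax":0,"ay":0,"az":0,"jaw":0.093},
    {"dx":0.03,"dy":0.025,"dz":0.01,"ax":0,"ay":0,"az":-0.04,"jaw":0.093},
    {"dx":0.03,"dy":0.025,"dz":0,"ax":0,"ay":0,"az":-0.05,"jaw":0.093},
    {"dx":0.025,"dy":0.03,"dz":0,"ax":0,"ay":0,"az":-0.05,"jaw":0.093},
    {"dx":0.025,"dy":0.03,"dz":0,"ax":0,"ay":0,"az":-0.05,"jaw":0.093},
    {"dx":0.02,"dy":0.035,"dz":0,"ax":0,"ay":0,"az":-0.05,"jaw":0.093},
    {"dx":0.02,"dy":0.035,"dz":0,"ax":0,"ay":0,"az":-0.05,"jaw":0.093},
    {"dx":0.01,"dy":0.038,"dz":0,"ax":0,"ay":0,"az":-0.05,"jaw":0.093},
    {"dx":0.01,"dy":0.038,"dz":0,"ax":0,"ay":0,"az":-0.05,"jaw":0.093},
  ],
)

```text
t: 3.4
position: [0.5246, -0.3159, 0.301]
tcp_rot: [-3.141, -0.041, -0.0]
force: [0.9, -0.7, 0.5]
finger_gap: 0.0932
```

drive_tool(
  increments=[
    {"dx":0,"dy":0.038,"dz":0,"ax":0,"ay":0,"az":-0.02,"jaw":0.093},
    {"dx":0,"dy":0.038,"dz":0,"ax":0,"ay":0,"az":-0.02,"jaw":0.093},
    {"dx":0,"dy":0.038,"dz":0,"ax":0,"ay":0,"az":-0.02,"jaw":0.093},
    {"dx":0,"dy":0.038,"dz":0,"ax":0,"ay":0,"az":-0.02,"jaw":0.093},
    {"dx":0,"dy":0.038,"dz":0,"ax":0,"ay":0,"az":-0.02,"jaw":0.093},
    {"dx":0,"dy":0.038,"dz":0,"ax":0,"ay":0,"az":-0.02,"jaw":0.093},
    {"dx":0,"dy":0.038,"dz":0,"ax":0,"ay":0,"az":-0.016,"jaw":0.093},
    {"dx":0,"dy":0.038,"dz":0,"ax":0,"ay":0,"az":0,"jaw":0.093},
    {"dx":0,"dy":0.038,"dz":0,"ax":0,"ay":0,"az":0,"jaw":0.093},
    {"dx":0,"dy":0.038,"dz":0,"ax":0,"ay":0,"az":0,"jaw":0.093},
    {"dx":0,"dy":0.038,"dz":0,"ax":0,"ay":0,"az":0,"jaw":0.093},
    {"dx":0,"dy":0.038,"dz":0,"ax":0,"ay":0,"az":0,"jaw":0.093},
  ],
)

```text
t: 4.4
position: [0.5234, 0.1397, 0.3016]
tcp_rot: [-3.137, 0.17, -0.001]
force: [1.3, 0.1, -0.2]
finger_gap: 0.0926
```

drive_tool(
  increments=[
    {"dx":0,"dy":0.037,"dz":0,"ax":0,"ay":0,"az":0,"jaw":0.093},
    {"dx":0,"dy":0.037,"dz":0,"ax":0,"ay":0,"az":0,"jaw":0.093},
    {"dx":0,"dy":0.037,"dz":-0.01,"ax":0,"ay":0,"az":0,"jaw":0.093},
    {"dx":0,"dy":0.035,"dz":-0.02,"ax":0,"ay":0,"az":0,"jaw":0.093},
    {"dx":0.005,"dy":0.025,"dz":-0.03,"ax":0,"ay":0,"az":0,"jaw":0.093},
    {"dx":0,"dy":0.011,"dz":-0.03,"ax":0,"ay":0,"az":0,"jaw":0.093},
    {"dx":0,"dy":0,"dz":-0.03,"ax":0,"ay":0,"az":0,"jaw":0.093},
    {"dx":0,"dy":0,"dz":-0.03,"ax":0,"ay":0,"az":0,"jaw":0.093},
    {"dx":0,"dy":0,"dz":0,"ax":0,"ay":0,"az":0,"jaw":0.093},
    {"dx":0,"dy":0,"dz":0,"ax":0,"ay":0,"az":0,"jaw":0.093},
  ],
)

```text
t: 5.23
position: [0.528, 0.3193, 0.1502]
tcp_rot: [3.135, -0.17, -0.004]
force: [0.7, -0.2, 0.6]
finger_gap: 0.0929
```

Run:
```python
from h import *
from station import snapshot,readout
s=readout.observe();print(s["t"],s["position"],s["tcp_rot"],s["q"])
r=R.from_rotvec(s["tcp_rot"]).as_matrix();print(np.degrees(np.arctan2(r[1,0],r[0,0])),r[:,2])
p=snapshot("side");c=p["color"][130:330,120:380];cv2.imwrite("pics/s1.png",cv2.resize(c,None,fx=3,fy=3,interpolation=cv2.INTER_CUBIC))
```

```text
5.2333 [0.52800732 0.3193271  0.15022992] [ 3.13494591 -0.16988148 -0.00422402] [-0.5175344   0.59522857 -0.10273852  1.56052448  0.06868347  0.99275737
 -2.31953119]
-6.203765210328884 [-0.00279752 -0.00189578 -0.99999429]
```

View pics/s1.png

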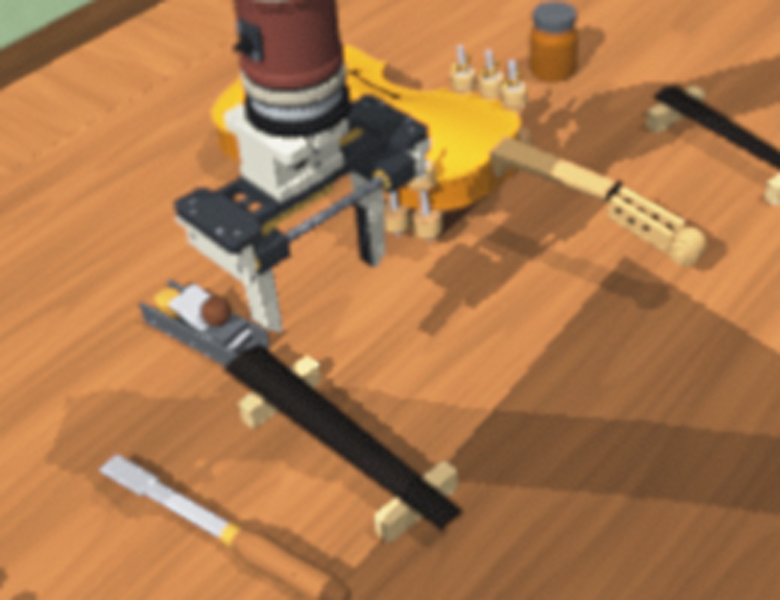

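The board is free below the open jaws, and the plane is just beyond its wide end without touching. Descending.

drive_tool(
  increments=[
    {"dx":0.002,"dy":0.003,"dz":-0.03,"ax":0,"ay":0,"az":0,"jaw":0.093},
    {"dx":0,"dy":0,"dz":-0.03,"ax":0,"ay":0,"az":0,"jaw":0.093},
    {"dx":0,"dy":0,"dz":-0.03,"ax":0,"ay":0,"az":0,"jaw":0.093},
    {"dx":0,"dy":0,"dz":-0.02,"ax":0,"ay":0,"az":0,"jaw":0.093},
    {"dx":0,"dy":0,"dz":-0.01,"ax":0,"ay":0,"az":0,"jaw":0.093},
    {"dx":0,"dy":0,"dz":-0.008,"ax":0,"ay":0,"az":0,"jaw":0.093},
    {"dx":0,"dy":0,"dz":0,"ax":0,"ay":0,"az":0,"jaw":0.093},
    {"dx":0,"dy":0,"dz":0,"ax":0,"ay":0,"az":0,"jaw":0.093},
    {"dx":0,"dy":0,"dz":0,"ax":0,"ay":0,"az":0,"jaw":0.05},
    {"dx":0,"dy":0,"dz":0,"ax":0,"ay":0,"az":0,"jaw":0.05},
    {"dx":0,"dy":0,"dz":0,"ax":0,"ay":0,"az":0,"jaw":0.05},
    {"dx":0,"dy":0,"dz":0,"ax":0,"ay":0,"az":0,"jaw":0.05},
  ],
  grip_force=15,
)

```text
t: 6.28
position: [0.5311, 0.3232, 0.024]
tcp_rot: [-3.136, 0.17, -0.002]
force: [-0.1, 0.3, -0.3]
finger_gap: 0.0708
```

Run:
```python
from h import *
from station import snapshot,readout,finder
s=readout.observe();print(s["t"],s["position"],s["force"],s["finger_gap"])
p=snapshot("side");c=p["color"][150:310,150:350];cv2.imwrite("pics/s2.png",cv2.resize(c,None,fx=4,fy=3.75,interpolation=cv2.INTER_CUBIC))
```

```text
6.2833 [0.53112805 0.3232424  0.0239964 ] [-0.06605026  0.29335172 -0.27756674] 0.07084790019273296
```

View pics/s2.png

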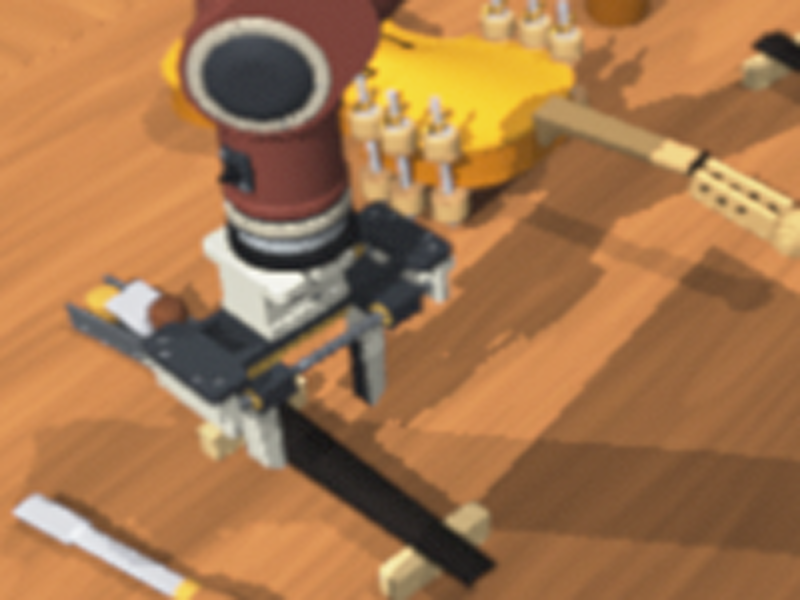

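The fingers straddle the board ahead of the far batten, clear of the plane. Lowering 2 mm and closing.

drive_tool(
  increments=[
    {"dx":-0.001,"dy":0,"dz":-0.002,"ax":0,"ay":0,"az":0,"jaw":0.045},
    {"dx":0,"dy":0,"dz":0,"ax":0,"ay":0,"az":0,"jaw":0.04},
    {"dx":0,"dy":0,"dz":0,"ax":0,"ay":0,"az":0,"jaw":0.04},
    {"dx":0,"dy":0,"dz":0,"ax":0,"ay":0,"az":0,"jaw":0.04},
    {"dx":0,"dy":0,"dz":0,"ax":0,"ay":0,"az":0,"jaw":0.035},
    {"dx":0,"dy":0,"dz":0,"ax":0,"ay":0,"az":0,"jaw":0.03},
    {"dx":0,"dy":0,"dz":0,"ax":0,"ay":0,"az":0,"jaw":0.025},
    {"dx":0,"dy":0,"dz":0,"ax":0,"ay":0,"az":0,"jaw":0.02},
    {"dx":0,"dy":0,"dz":0,"ax":0,"ay":0,"az":0,"jaw":0.02},
    {"dx":0,"dy":0,"dz":0,"ax":0,"ay":0,"az":0,"jaw":0.02},
  ],
  grip_force=15,
)

```text
t: 7.17
position: [0.5298, 0.3229, 0.0212]
tcp_rot: [-3.137, 0.17, -0.0]
force: [-0.2, -0.3, 0.4]
finger_gap: 0.02
```

drive_tool(
  increments=[
    {"dx":0,"dy":0,"dz":0,"ax":0,"ay":0,"az":0,"jaw":0.02},
    {"dx":0,"dy":0,"dz":0,"ax":0,"ay":0,"az":0,"jaw":0.02},
    {"dx":0,"dy":0,"dz":0,"ax":0,"ay":0,"az":0,"jaw":0.02},
    {"dx":0,"dy":0,"dz":0,"ax":0,"ay":0,"az":0,"jaw":0.02},
  ],
  grip_force=35,
)

```text
t: 7.5
position: [0.5298, 0.3229, 0.0212]
tcp_rot: [-3.137, 0.17, -0.0]
force: [0.5, -0.6, 0.7]
finger_gap: 0.0198
```

The gap followed the command to 20 mm, so nothing is between the pads. I need to look.

Run:
```python
from h import *
from station import snapshot,readout,finder
p=snapshot("side");c=p["color"][170:310,150:350];cv2.imwrite("pics/s3.png",cv2.resize(c,None,fx=4,fy=4,interpolation=cv2.INTER_CUBIC))
for l in("fingerboard","board_narrow","board_wide"):print(l,[np.round(d["position"],4) for d in finder.pinpoint(l,p)[:1]])
print(readout.observe()["t"])
```

```text
fingerboard [array([0.5221, 0.3275, 0.0273])]
board_narrow [array([0.3902, 0.3419, 0.0244])]
board_wide [array([ 0.7297, -0.2936,  0.0037])]
7.7
```

View pics/s3.png

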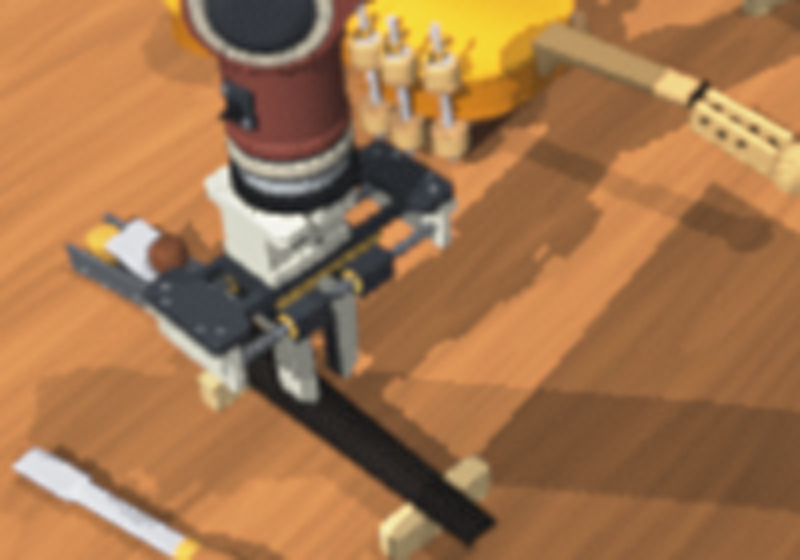

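Run:
```python
from h import *
from station import snapshot,readout,finder
s=readout.observe();M=R.from_rotvec(s["tcp_rot"]).as_matrix();t=np.array(s["position"])
print(t,s["effort"],s["wrist_torque"],s["finger_gap"])
p=snapshot("side")
yb=M[:,1]
c=cv2.resize(p["color"][195:285,195:265],None,fx=8,fy=6.6667*1,interpolation=cv2.INTER_CUBIC)
f=lambda X:((proj(p,X)[0]-[195,195]+.5)*[8,6.6667]).astype(int)
for g,col in((.01,(0,255,0)),(.017,(0,0,255))):
  for sg in(-1,1):
    for h in(0,.0188):
      cv2.circle(c,tuple(int(v) for v in f(t+yb*sg*g-M[:,2]*h)),4,col,2)
a=-.110;d=np.array([np.cos(a),np.sin(a),0]);n=np.array([-d[1],d[0],0]);o=np.array([.5225,.3235,.025])
for sg in(-1,1):
  for h in (0,.0055):
    P=[o+d*x+n*sg*(.0125+(x+.135)*.0333)+[0,0,h] for x in(-.135,.135)]
    cv2.line(c,*[tuple(int(v) for v in f(q)) for q in P],(255,255,0),1)
cv2.imwrite("pics/s4.png",c)
```

```text
[0.52975909 0.32294525 0.02123117] [ 6.99778070e-05 -4.69729865e+01 -6.42508473e-01 -1.23091024e+01
  3.61448934e-02 -6.58622151e-02 -9.00725894e-06] [ 0.02125701 -0.00417157  0.03622151] 0.019861107310799417
```

View pics/s4.png

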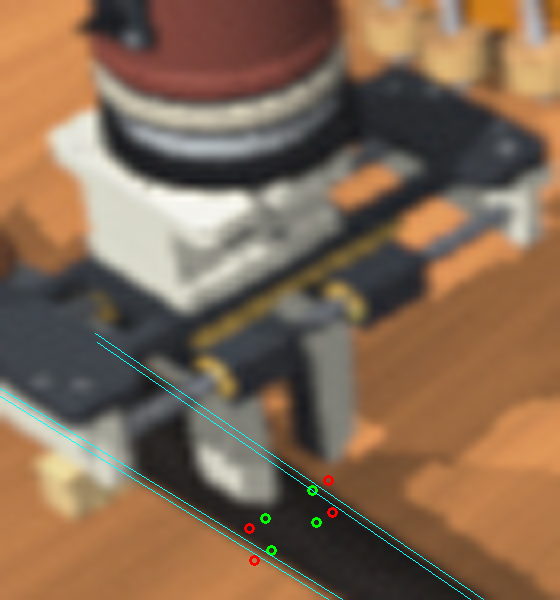

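Run:
```python
from h import *
from station import snapshot
p=snapshot("side");yb=np.array([np.sin(-.108),-np.cos(.108),0])
for t,g,o,f in(((.528,.3193,.1502),.093,(120,130),(3,3)),((.5311,.3232,.024),.0708,(150,150),(4,3.75)),((.5298,.3229,.0212),.0199,(195,195),(8,6.667))):
  for sg in(-1,1):
    for h in(0,.01,.02,.03): print(g,sg,h,((proj(p,np.array(t)+yb*sg*(g/2+.008)+[0,0,h])[0]-o+.5)*f).round(),end=' ')
    print()
```

```text
0.093 -1 0 [274. 364.] 0.093 -1 0.01 [272. 355.] 0.093 -1 0.02 [271. 346.] 0.093 -1 0.03 [269. 337.] 
0.093 1 0 [376. 295.] 0.093 1 0.01 [375. 286.] 0.093 1 0.02 [374. 277.] 0.093 1 0.03 [374. 268.] 
0.0708 -1 0 [274. 502.] 0.0708 -1 0.01 [272. 493.] 0.0708 -1 0.02 [271. 483.] 0.0708 -1 0.03 [269. 473.] 
0.0708 1 0 [374. 433.] 0.0708 1 0.01 [373. 424.] 0.0708 1 0.02 [372. 414.] 0.0708 1 0.03 [371. 404.] 
0.0199 -1 0 [253. 562.] 0.0199 -1 0.01 [250. 545.] 0.0199 -1 0.02 [247. 528.] 0.0199 -1 0.03 [244. 511.] 
0.0199 1 0 [335. 511.] 0.0199 1 0.01 [333. 494.] 0.0199 1 0.02 [330. 477.] 0.0199 1 0.03 [328. 460.]
```

In all three side views the visible fingertips sit about 32 mm above the reported TCP. The jaws also closed freely, so they must have been above the board. I'll trust the picture over the reported height: open, lower part of the way and re-measure.

drive_tool(
  increments=[
    {"dx":0,"dy":0,"dz":0,"ax":0,"ay":0,"az":0,"jaw":0.065},
    {"dx":0,"dy":0,"dz":0,"ax":0,"ay":0,"az":0,"jaw":0.065},
    {"dx":0,"dy":0,"dz":0,"ax":0,"ay":0,"az":0,"jaw":0.065},
    {"dx":0,"dy":0,"dz":0,"ax":0,"ay":0,"az":0,"jaw":0.065},
    {"dx":0,"dy":0,"dz":0,"ax":0,"ay":0,"az":0,"jaw":0.065},
    {"dx":0,"dy":0,"dz":0,"ax":0,"ay":0,"az":0,"jaw":0.065},
    {"dx":0,"dy":0,"dz":0,"ax":0,"ay":0,"az":0,"jaw":0.065},
    {"dx":0,"dy":0,"dz":-0.004,"ax":0,"ay":0,"az":0,"jaw":0.065},
    {"dx":0,"dy":0,"dz":-0.004,"ax":0,"ay":0,"az":0,"jaw":0.065},
    {"dx":0,"dy":0,"dz":-0.004,"ax":0,"ay":0,"az":0,"jaw":0.065},
    {"dx":0,"dy":0,"dz":0,"ax":0,"ay":0,"az":0,"jaw":0.065},
  ],
)

```text
t: 8.72
position: [0.5289, 0.3224, 0.008]
tcp_rot: [3.136, -0.17, -0.003]
force: [0.0, -0.5, 0.0]
finger_gap: 0.0649
```

```bash
cat > two.py <<'E'
from h import *
from station import snapshot,readout
import sys
s=readout.observe();M=R.from_rotvec(s["tcp_rot"]).as_matrix();t=np.array(s["position"])
print(s["t"],t,s["force"],s["finger_gap"],"yaw",np.arctan2(M[1,0],M[0,0]),"z",M[:,2])
out=[]
for n in("side","top"):
    p=snapshot(n);u,v=proj(p,t)[0].astype(int);u0,v0=max(0,min(u-32,560-64)),max(0,min(v-40,420-72));k=6
    c=cv2.resize(p["color"][v0:v0+72,u0:u0+64],None,fx=k,fy=k,interpolation=cv2.INTER_CUBIC)
    for sg in(-1,1):
        for h in(0,.01,.02,.03,.04):
            q=(proj(p,t+M[:,1]*sg*(s["finger_gap"]/2+.008)+[0,0,h])[0]-[u0,v0]+.5)*k
            cv2.circle(c,tuple(int(x) for x in q),2,(0,255,0),-1)
    out.append(c)
cv2.imwrite(sys.argv[1],np.hstack(out))
E
python3 two.py pics/s5.png
```

```text
8.7167 [0.52893165 0.32241412 0.00798158] [ 0.04787549 -0.48337188  0.0209502 ] 0.06487312517094258 yaw -0.10808955028682152 z [-0.00187545 -0.00123603 -0.99999748]
```

View pics/s5.png

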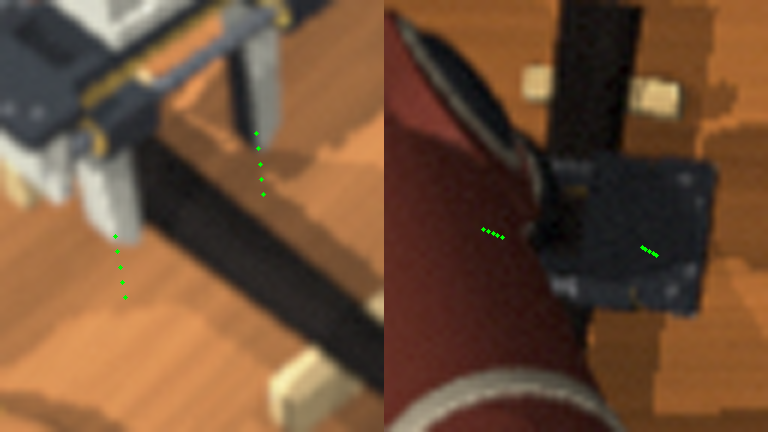

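The tips are still about 34 mm above the reported TCP, which puts them at z≈0.042. They straddle the board and nothing has touched. Lowering another 22 mm and closing.

drive_tool(
  increments=[
    {"dx":0.001,"dy":0,"dz":-0.006,"ax":0,"ay":0,"az":0,"jaw":0.065},
    {"dx":0,"dy":0,"dz":-0.006,"ax":0,"ay":0,"az":0,"jaw":0.065},
    {"dx":0,"dy":0,"dz":-0.005,"ax":0,"ay":0,"az":0,"jaw":0.065},
    {"dx":0,"dy":0,"dz":-0.005,"ax":0,"ay":0,"az":0,"jaw":0.065},
    {"dx":0,"dy":0,"dz":0,"ax":0,"ay":0,"az":0,"jaw":0.045},
    {"dx":0,"dy":0,"dz":0,"ax":0,"ay":0,"az":0,"jaw":0.04},
    {"dx":0,"dy":0,"dz":0,"ax":0,"ay":0,"az":0,"jaw":0.04},
    {"dx":0,"dy":0,"dz":0,"ax":0,"ay":0,"az":0,"jaw":0.04},
    {"dx":0,"dy":0,"dz":0,"ax":0,"ay":0,"az":0,"jaw":0.035},
    {"dx":0,"dy":0,"dz":0,"ax":0,"ay":0,"az":0,"jaw":0.03},
    {"dx":0,"dy":0,"dz":0,"ax":0,"ay":0,"az":0,"jaw":0.025},
    {"dx":0,"dy":0,"dz":0,"ax":0,"ay":0,"az":0,"jaw":0.02},
  ],
  grip_force=15,
)

```text
t: 9.82
position: [0.531, 0.323, -0.0125]
tcp_rot: [-3.137, 0.17, -0.001]
force: [-0.4, 0.5, 1.4]
finger_gap: 0.0343
```

drive_tool(
  increments=[
    {"dx":0,"dy":0,"dz":0,"ax":0,"ay":0,"az":0,"jaw":0.02},
    {"dx":0,"dy":0,"dz":0,"ax":0,"ay":0,"az":0,"jaw":0.02},
    {"dx":0,"dy":0,"dz":0,"ax":0,"ay":0,"az":0,"jaw":0.02},
  ],
  grip_force=35,
)

```text
t: 10.07
position: [0.5309, 0.323, -0.0125]
tcp_rot: [-3.137, 0.17, -0.001]
force: [-0.7, 0.1, 2.1]
finger_gap: 0.0338
```

The gap stopped at 34.3 mm, which is the board's width there. Now lifting, and I'll check the hold.

drive_tool(
  increments=[
    {"dx":0,"dy":0,"dz":0.005,"ax":0,"ay":0,"az":0,"jaw":0.02},
    {"dx":0,"dy":0,"dz":0.01,"ax":0,"ay":0,"az":0,"jaw":0.02},
    {"dx":0,"dy":0,"dz":0.02,"ax":0,"ay":0,"az":0,"jaw":0.02},
    {"dx":0,"dy":0,"dz":0.03,"ax":0,"ay":0,"az":0,"jaw":0.02},
    {"dx":0,"dy":0,"dz":0.03,"ax":0,"ay":0,"az":0,"jaw":0.02},
    {"dx":0,"dy":0,"dz":0.03,"ax":0,"ay":0,"az":0,"jaw":0.02},
    {"dx":0,"dy":0,"dz":0.03,"ax":0,"ay":0,"az":0,"jaw":0.02},
    {"dx":0,"dy":0,"dz":0.025,"ax":0,"ay":0,"az":0,"jaw":0.02},
    {"dx":0,"dy":0,"dz":0.01,"ax":0,"ay":0,"az":0,"jaw":0.02},
    {"dx":0,"dy":0,"dz":0,"ax":0,"ay":0,"az":0,"jaw":0.02},
  ],
  grip_force=40,
)

```text
t: 10.9
position: [0.5323, 0.324, 0.1806]
tcp_rot: [-3.133, 0.17, -0.008]
force: [-0.2, 0.9, -0.9]
finger_gap: 0.0343
```

```bash
cat > chk.py <<'E'
from h import *
from station import snapshot,readout,finder
import sys
s=readout.observe();M=R.from_rotvec(s["tcp_rot"]).as_matrix();t=np.array(s["position"])
print(round(s["t"],2),t.round(4),s["force"],s["finger_gap"],"yaw",np.arctan2(M[1,0],M[0,0]).round(4),"z",M[:,2].round(4))
for n in("side","top"):
    p=snapshot(n)
    for l in("fingerboard","board_narrow","board_wide"):print(n,l,[(np.round(d["position"],4),round(d["confidence"],2)) for d in finder.pinpoint(l,p)[:2]])
    if len(sys.argv)>1 and n=="side":cv2.imwrite(sys.argv[1],cv2.resize(p["color"][90:290,130:390],None,fx=3,fy=3,interpolation=cv2.INTER_CUBIC))
E
python3 chk.py pics/s6.png
```

```text
10.9 [0.5323 0.324  0.1806] [-0.16354088  0.90591879 -0.8580345 ] 0.034335838053023746 yaw -0.1082 z [ 0.0055  0.0037 -1.    ]
side fingerboard [(array([0.5234, 0.3266, 0.219 ]), 0.73)]
side board_narrow [(array([0.3887, 0.3442, 0.2165]), 0.73)]
side board_wide [(array([0.732 , 0.2953, 0.0016]), 0.23)]
top fingerboard [(array([0.5226, 0.3231, 0.2091]), 0.71)]
top board_narrow []
top board_wide [(array([0.6528, 0.3069, 0.2125]), 0.83)]
```

View pics/s6.png

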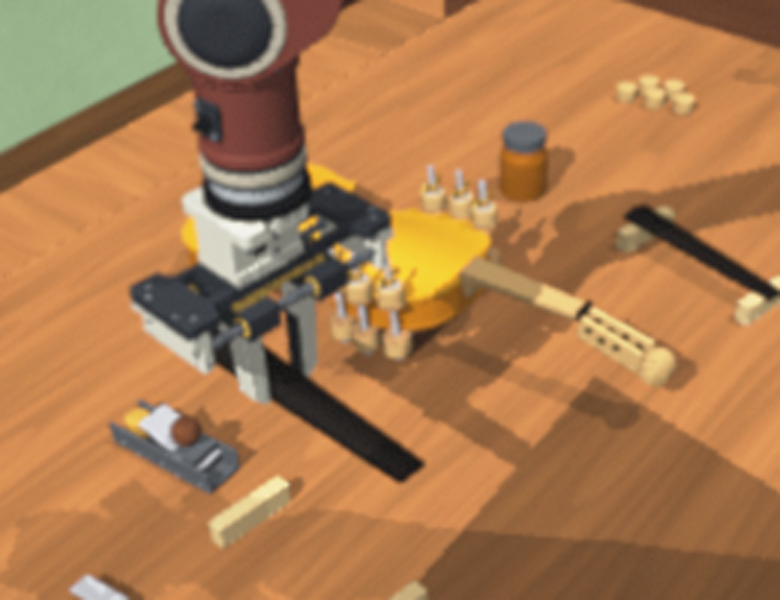

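The board is held level at z≈0.218, as the networks and arithmetic both find, and the battens and plane are undisturbed. That puts the underside at reported z + 0.0375. Carrying it over the clamps at this height.

drive_tool(
  increments=[
    {"dx":0.004,"dy":-0.016,"dz":0,"ax":0,"ay":0,"az":0.008,"jaw":0.02},
    {"dx":0.008,"dy":-0.03,"dz":0,"ax":0,"ay":0,"az":0.014,"jaw":0.02},
    {"dx":0.009,"dy":-0.034,"dz":0,"ax":0,"ay":0,"az":0.016,"jaw":0.02},
    {"dx":0.009,"dy":-0.034,"dz":0,"ax":0,"ay":0,"az":0.016,"jaw":0.02},
    {"dx":0.009,"dy":-0.034,"dz":0,"ax":0,"ay":0,"az":0.016,"jaw":0.02},
    {"dx":0.009,"dy":-0.034,"dz":0,"ax":0,"ay":0,"az":0.016,"jaw":0.02},
    {"dx":0.009,"dy":-0.034,"dz":0,"ax":0,"ay":0,"az":0.016,"jaw":0.02},
    {"dx":0.009,"dy":-0.034,"dz":0,"ax":0,"ay":0,"az":0.016,"jaw":0.02},
    {"dx":0.009,"dy":-0.034,"dz":0,"ax":0,"ay":0,"az":0.016,"jaw":0.02},
    {"dx":0.008,"dy":-0.03,"dz":0,"ax":0,"ay":0,"az":0.014,"jaw":0.02},
    {"dx":0.005,"dy":-0.027,"dz":0,"ax":0,"ay":0,"az":0.01,"jaw":0.02},
    {"dx":0,"dy":0,"dz":0,"ax":0,"ay":0,"az":0,"jaw":0.02},
  ],
)

```text
t: 12.3
position: [0.6193, -0.0284, 0.1763]
tcp_rot: [3.134, 0.06, -0.001]
force: [0.9, -1.4, -0.4]
finger_gap: 0.0338
```

drive_tool(
  increments=[
    {"dx":0,"dy":0,"dz":0,"ax":0,"ay":0,"az":0,"jaw":0.02},
    {"dx":0,"dy":0,"dz":0,"ax":0,"ay":0,"az":0,"jaw":0.02},
    {"dx":0,"dy":0,"dz":0,"ax":0,"ay":0,"az":0,"jaw":0.02},
  ],
)

```text
t: 12.55
position: [0.6184, -0.0156, 0.177]
tcp_rot: [-3.139, -0.083, 0.001]
force: [-0.3, -0.3, -0.5]
finger_gap: 0.034
```

```bash
python3 chk.py
```

```text
12.55 [ 0.6184 -0.0156  0.177 ] [-0.33591553 -0.26428282 -0.5331803 ] 0.034034356578881715 yaw 0.0528 z [-7.0e-04  1.7e-03 -1.0e+00]
side fingerboard [(array([ 0.6087, -0.0173,  0.2175]), 0.8)]
side board_narrow [(array([ 0.4765, -0.0228,  0.2165]), 0.69)]
side board_wide [(array([ 0.7446, -0.0049,  0.2157]), 0.72)]
top fingerboard []
top board_narrow []
top board_wide []
```

drive_tool(
  increments=[
    {"dx":0.001,"dy":-0.001,"dz":-0.004,"ax":0,"ay":0,"az":0,"jaw":0.02},
    {"dx":0.001,"dy":-0.001,"dz":-0.008,"ax":0,"ay":0,"az":0,"jaw":0.02},
    {"dx":0,"dy":0,"dz":-0.012,"ax":0,"ay":0,"az":0,"jaw":0.02},
    {"dx":0,"dy":0,"dz":-0.014,"ax":0,"ay":0,"az":0,"jaw":0.02},
    {"dx":0,"dy":0,"dz":-0.014,"ax":0,"ay":0,"az":0,"jaw":0.02},
    {"dx":0,"dy":0,"dz":-0.014,"ax":0,"ay":0,"az":0,"jaw":0.02},
    {"dx":0,"dy":0,"dz":-0.01,"ax":0,"ay":0,"az":0,"jaw":0.02},
    {"dx":0,"dy":0,"dz":-0.006,"ax":0,"ay":0,"az":0,"jaw":0.02},
    {"dx":0,"dy":0,"dz":-0.003,"ax":0,"ay":0,"az":0,"jaw":0.02},
    {"dx":0,"dy":0,"dz":0,"ax":0,"ay":0,"az":0,"jaw":0.02},
    {"dx":0,"dy":0,"dz":0,"ax":0,"ay":0,"az":0,"jaw":0.02},
    {"dx":0,"dy":0,"dz":0,"ax":0,"ay":0,"az":0,"jaw":0.02},
  ],
)

```text
t: 13.95
position: [0.6215, -0.0201, 0.0931]
tcp_rot: [-3.141, -0.078, -0.003]
force: [-0.0, 0.5, -1.1]
finger_gap: 0.034
```

```bash
cat > fin.py <<'E'
from h import *
from station import snapshot
import sys
# overlay of neck end glue-face rectangle (green) and predicted board underside outline (magenta)
V=np.array([.542,-.0212]);vy=.05;bz=float(sys.argv[2]);B=np.array([float(sys.argv[3]),float(sys.argv[4])]);by=float(sys.argv[5])
def poly(o,y,pts,z):
    c,s=np.cos(y),np.sin(y);return [[o[0]+c*a-s*b,o[1]+s*a+c*b,z] for a,b in pts]
G=poly(V,vy,[(-.065,.0115),(.065,.0155),(.065,-.0155),(-.065,-.0115)],.1)
F=poly(B,by,[(-.135,.0125),(.135,.0215),(.135,-.0215),(-.135,-.0125)],bz)
out=[]
for n,(u0,v0,w,h,k) in dict(side=(215,130,130,90,6),top=(265,130,75,115,5)).items():
    p=snapshot(n);c=cv2.resize(p["color"][v0:v0+h,u0:u0+w],None,fx=k,fy=k,interpolation=cv2.INTER_CUBIC)
    for P,col in((G,(0,255,0)),(F,(255,0,255))):
        cv2.polylines(c,[((proj(p,P)-[u0,v0]+.5)*k).astype(np.int32)],True,col,1)
    out.append(c)
H=max(o.shape[0] for o in out);out=[cv2.copyMakeBorder(o,0,H-o.shape[0],0,0,0) for o in out]
im=np.hstack(out);f=min(1,800/im.shape[1]);cv2.imwrite(sys.argv[1],cv2.resize(im,None,fx=f,fy=f,interpolation=cv2.INTER_AREA))
E
python3 chk.py
```

```text
13.95 [ 0.6215 -0.0201  0.0931] [-0.04510509  0.51216493 -1.07538085] 0.03395068830176287 yaw 0.0498 z [ 1.8e-03  1.0e-04 -1.0e+00]
side fingerboard [(array([ 0.6123, -0.0185,  0.135 ]), 0.58)]
side board_narrow [(array([ 0.4804, -0.0228,  0.1296]), 0.72), (array([ 0.5798,  0.4544, -0.0032]), 0.31)]
side board_wide [(array([ 0.7493, -0.0126,  0.129 ]), 0.57)]
top fingerboard []
top board_narrow [(array([ 0.4791, -0.0268,  0.1344]), 0.49)]
top board_wide []
```

```bash
python3 fin.py pics/f1.png .1306 .6131 -.0203 .05
```

```text
(no output)
```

View pics/f1.png

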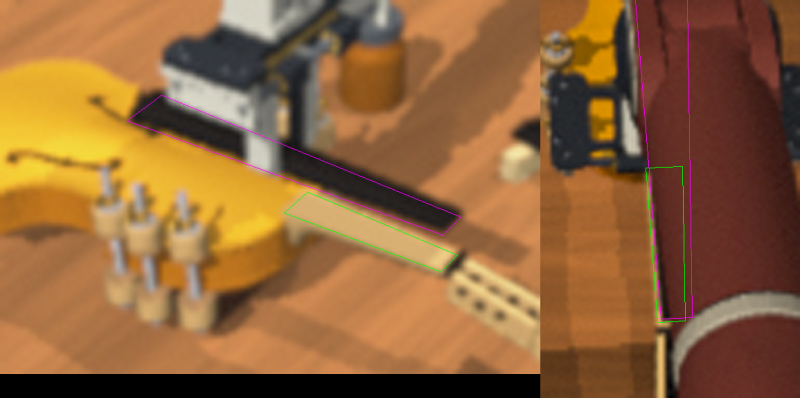

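The green glue-face outline and the magenta board outline both fit the picture to about 2 mm. The narrow end is at the nut, the fingers are clear of the clamps, and the tips reach only a few mm below the board. Final descent, slowly.

drive_tool(
  increments=[
    {"dx":-0.001,"dy":0.001,"dz":-0.003,"ax":0,"ay":0,"az":0,"jaw":0.02},
    {"dx":0,"dy":0,"dz":-0.004,"ax":0,"ay":0,"az":0,"jaw":0.02},
    {"dx":0,"dy":0,"dz":-0.004,"ax":0,"ay":0,"az":0,"jaw":0.02},
    {"dx":0,"dy":0,"dz":-0.003,"ax":0,"ay":0,"az":0,"jaw":0.02},
    {"dx":0,"dy":0,"dz":-0.002,"ax":0,"ay":0,"az":0,"jaw":0.02},
    {"dx":0,"dy":0,"dz":-0.001,"ax":0,"ay":0,"az":0,"jaw":0.02},
    {"dx":0,"dy":0,"dz":0,"ax":0,"ay":0,"az":0,"jaw":0.02},
    {"dx":0,"dy":0,"dz":0,"ax":0,"ay":0,"az":0,"jaw":0.02},
    {"dx":0,"dy":0,"dz":0,"ax":0,"ay":0,"az":0,"jaw":0.02},
    {"dx":0,"dy":0,"dz":0,"ax":0,"ay":0,"az":0,"jaw":0.02},
    {"dx":0,"dy":0,"dz":0,"ax":0,"ay":0,"az":0,"jaw":0.02},
    {"dx":0,"dy":0,"dz":0,"ax":0,"ay":0,"az":0,"jaw":0.02},
  ],
)

```text
t: 15.45
position: [0.6198, -0.019, 0.0754]
tcp_rot: [-3.141, -0.078, -0.0]
force: [0.5, -0.4, -1.5]
finger_gap: 0.0338
```

```bash
python3 chk.py; python3 chk.py|head -1
```

```text
15.45 [ 0.6198 -0.019   0.0754] [ 0.49887521 -0.4149754  -1.49942951] 0.033787588629385266 yaw 0.0499 z [ 3.e-04  1.e-04 -1.e+00]
side fingerboard [(array([ 0.6133, -0.0182,  0.1166]), 0.88)]
side board_narrow [(array([ 0.4756, -0.0215,  0.1134]), 0.61)]
side board_wide [(array([ 0.7505, -0.0105,  0.1163]), 0.59)]
top fingerboard [(array([7.293e-01, 2.903e-01, 6.000e-04]), 0.23)]
top board_narrow [(array([ 0.4776, -0.0259,  0.1143]), 0.61)]
top board_wide []
15.85 [ 0.6198 -0.0191  0.0752] [-0.3512381   0.17458897 -1.03218017] 0.03356539292493729 yaw 0.0498 z [ 0.e+00  1.e-04 -1.e+00]
```

drive_tool(
  increments=[
    {"dx":0,"dy":0.001,"dz":-0.002,"ax":0,"ay":0,"az":0,"jaw":0.02},
    {"dx":0,"dy":0,"dz":-0.002,"ax":0,"ay":0,"az":0,"jaw":0.02},
    {"dx":0,"dy":0,"dz":-0.001,"ax":0,"ay":0,"az":0,"jaw":0.02},
    {"dx":0,"dy":0,"dz":0,"ax":0,"ay":0,"az":0,"jaw":0.02},
    {"dx":0,"dy":0,"dz":0,"ax":0,"ay":0,"az":0,"jaw":0.02},
    {"dx":0,"dy":0,"dz":0,"ax":0,"ay":0,"az":0,"jaw":0.02},
    {"dx":0,"dy":0,"dz":0,"ax":0,"ay":0,"az":0,"jaw":0.02},
    {"dx":0,"dy":0,"dz":0,"ax":0,"ay":0,"az":0,"jaw":0.02},
  ],
)

```text
t: 16.92
position: [0.6198, -0.0181, 0.0703]
tcp_rot: [-3.141, -0.078, -0.0]
force: [-0.1, 0.2, -0.7]
finger_gap: 0.0337
```

```bash
python3 chk.py; python3 fin.py pics/f2.png .1077 .6115 -.0185 .05
```

```text
16.92 [ 0.6198 -0.0181  0.0703] [-0.12900541  0.16830255 -0.66845554] 0.03370826448817114 yaw 0.0498 z [ 2.e-04  0.e+00 -1.e+00]
side fingerboard [(array([ 0.613 , -0.0152,  0.1112]), 0.84)]
side board_narrow [(array([ 0.4752, -0.0229,  0.1077]), 0.78)]
side board_wide [(array([ 0.7453, -0.0119,  0.1091]), 0.66)]
top fingerboard []
top board_narrow [(array([ 0.4785, -0.0238,  0.1107]), 0.49)]
top board_wide []
```

View pics/f2.png

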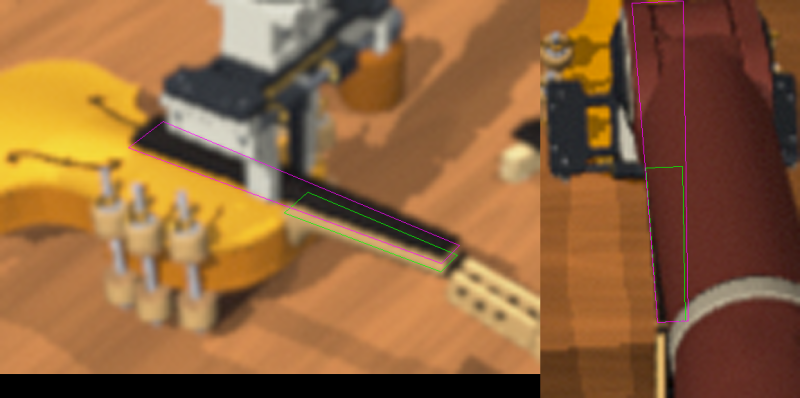

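Visually the board's lower edge is about 2 mm higher than predicted, which makes the clearance roughly 8–10 mm. I'll come down 2 mm more and shift 1 mm away from the nut.

drive_tool(
  increments=[
    {"dx":0.001,"dy":0,"dz":0,"ax":0,"ay":0,"az":0,"jaw":0.02},
    {"dx":0,"dy":0,"dz":-0.001,"ax":0,"ay":0,"az":0,"jaw":0.02},
    {"dx":0,"dy":0,"dz":-0.001,"ax":0,"ay":0,"az":0,"jaw":0.02},
    {"dx":0,"dy":0,"dz":0,"ax":0,"ay":0,"az":0,"jaw":0.02},
    {"dx":0,"dy":0,"dz":0,"ax":0,"ay":0,"az":0,"jaw":0.02},
    {"dx":0,"dy":0,"dz":0,"ax":0,"ay":0,"az":0,"jaw":0.02},
    {"dx":0,"dy":0,"dz":0,"ax":0,"ay":0,"az":0,"jaw":0.02},
    {"dx":0,"dy":0,"dz":0,"ax":0,"ay":0,"az":0,"jaw":0.02},
  ],
)

```text
t: 18.08
position: [0.6208, -0.0181, 0.0683]
tcp_rot: [-3.141, -0.078, -0.0]
force: [0.2, -0.0, -1.3]
finger_gap: 0.0338
```

```bash
python3 chk.py; python3 -c "
from station import manip;print(manip.close_job())"
```

```text
18.08 [ 0.6208 -0.0181  0.0683] [ 0.16915729 -0.01184505 -1.32627534] 0.03378384830548571 yaw 0.0498 z [ 1.e-04  0.e+00 -1.e+00]
side fingerboard [(array([ 0.609 , -0.0181,  0.1109]), 0.86)]
side board_narrow [(array([ 0.7309, -0.2912,  0.003 ]), 0.63)]
side board_wide [(array([ 0.7448, -0.0071,  0.106 ]), 0.77)]
top fingerboard []
top board_narrow [(array([ 0.4763, -0.024 ,  0.1076]), 0.52)]
top board_wide []
the job is handed in; nothing more can be done
None
```

The full-size fingerboard is held level above the neck's glue face, and I handed the job in at about 18 s with the arm still gripping it. I lifted it to about 0.218 m and carried it over the clamps, whose tops are at most 0.143 m. It sits narrow end at the nut and wide end over the body.

**Last checks**
- **Hold:** the finger gap was steady at 33.8 mm, close to the board's width there. The wrist force of about 1.3 N was no more than in free air, so there was no sign of contact with the violin.
- **Height:** the arm readings put the underside 6 mm above the glue face. The image detections say 6 to 11 mm, so it may be at or just over the centimetre you asked for.
- **Alignment:** the board's direction matched my estimate of the neck's (both about 0.05 rad). Position agreed to about 2–3 mm. I could only check this in the side view, because the arm hides most of the board from the top camera.

**What disagreed or failed**
- **Fingertip height:** the fingertips showed about 34 mm above the reported tool position. My first close shut on air above the board, so I corrected for the offset and regripped.
- **Last shots:** one detection of the narrow end in the final side picture landed on the glue jar, and I ignored it. I viewed no picture after the last 2 mm of lowering, only the detections.

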